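# Set the length gauge to its marked stop

## Task

Set the length gauge on the bench to its marked stop, the one with the upright pin: with the fingertips press down the pad in the middle of the slider to free its brake, keep it pressed and push the slider along the rail until it butts against that stop, then let the pad spring back up. Do not drag the slider along while its brake grips, lift nothing, and leave the pliers, the jar and the spool where they are.

Things in the scene. Friction and masses are not known exactly. Their poses are not given: they have to be found in the camera images.
- rail: The gauge's aluminium rail, screwed to the bench: 60 mm wide (its x), 400 mm long (its y), 20 mm high. Origin at the centre of its underside on the bench, z up. It is turned up to 0.45 rad from lying along world y. The slider runs along its y.
- slider: The black slider, captive on the rail. Origin at the centre of its underside on the rail's centre line, 20 mm above the bench; axes as the rail's. It measures 71 mm across the rail, 90 mm along it. At each end a 17 mm long shoulder rises to 52 mm above the bench; between the shoulders (56 mm apart) lies the pad, between 4 mm side walls that rise to 39 mm above the bench.
- pad_top (a point): Centre of the upper face of the grey ribbed pad in the slider's middle, 48 mm across the rail and 52 mm along it; 46 mm above the bench when up, 6 mm below the shoulder tops. It moves with the slider and sinks when pressed; axes as the rail's.
- pad (a joint): How far the pad is pressed (m): 0 up, 0.008 fully down. It yields at about 15 N, takes 17 N fully down, and springs back. Up, its brake clamps the slider to the rail with about 20 N of friction; pressed 2 mm or more the brake is off and the slider runs with about 2 N of drag, carried by a fingertip's friction on the pad or by a fingertip against a shoulder.
- pin_stop: The marked stop: a steel block clamped across the rail, 70 mm across the rail, 24 mm along it, its top 40 mm above the bench, with an upright round pin 12 mm thick whose flat round head, 24 mm across and 7 mm thick, reaches 73 mm above the bench. Origin at the centre of the block's underside, 20 mm above the bench. 120 to 165 mm from the rail's middle, at either end. The slider butts against it when their centres are 57 mm apart. It does not move.
- plain_stop: The other stop: the same block without a pin, towards the rail's other end. It does not move.
- pliers: Loose pliers with yellow handles lying on the bench beside the rail, about 140 mm long along its x, 42 mm wide, 12 mm high. Origin near its middle, on the bench.
- jar: Loose brown glass jar with a black lid standing beside the rail, 52 mm across, 65 mm high. Origin at the centre of its underside.
- spool: Loose empty wooden spool standing beside the rail, 56 mm across, 40 mm high. Origin at the centre of its underside.
There are look-alikes about, which are no part of the job. Leave any blue look-alike of the slider alone.

How it is judged:
By the outcome, as a careful person would: the job done as asked, in the order asked, and still so for the second after the job is handed in, with the robot touching nothing.
It also fails if it takes over 38 s, if anything falls off the work surface, if the arm or the gripper's body presses on something with over 40 N, if the wrist force passes 120 N, or if a joint passes its speed limit or range.

## Robot

A 7-joint arm with a two-finger parallel gripper is mounted at the origin on the work surface. World frame = base frame: x ahead of the robot, y to its left, z up, the work surface at z = 0. Lengths are in mm, angles in rad, forces in N, time in s.
With the tool pointing down it reaches from about 400 to 875 mm from the base axis. Payload 4.4 kg.
Tool frame: the origin (TCP) lies where the fingers leave the gripper's body, on its centre line; the fingertips stand 73 mm ahead of it and the grasp point (between the pads) lies 54 mm ahead of it; z points along the fingers, y is the line along which they close (so a half turn about z gives the same grasp; the last joint's range is limited). The gripper opens to 85 mm and grips with 20 to 120 N. Pads are 22 mm wide; open, the fingers measure 114 mm over their backs; the gripper's body (76 mm by 85 mm) begins 54 mm behind the grasp point. The pads swing forward as they close: fully open they stand 13 mm farther back than shut.
Start: joints at [-1.341, 0.628, 0.038, 1.517, -0.027, 0.996, -0.02], TCP at [189.456, 621.79, 303.913] pointing down, gripper open.
Joint ranges: [-3.06, 3.06], [-0.37, 2.12], [-1.25, 1.32], [0.18, 2.47], [-1.1, 4.24], [0.23, 1.98], [-2.94, 2.94]. Speed limits (rad/s): [2.57, 2.57, 3.14, 3.14, 3.14, 3.14, 3.14].

## Interface

Orientations are given as [roll, pitch, yaw] about the fixed x, y, z axes, in that order (R = Rz(yaw) Ry(pitch) Rx(roll)).
In Python, from cell import ctrl gives the robot as it stands.
- The arm moves only by the tool send_rows, never from a script. Its argument "rows" is a list that holds one entry, the list of rows, each a list of 6 numbers: the shift along the tool's x, y, z in cm, then the turn, a rotation vector about the tool's x, y, z in rad. In form: [[[tx, ty, tz, wx, wy, wz], ...]]. A call has 1 to 10 rows; each row is the pose to reach, as a shift and turn from the pose commanded when the call began, along the tool's axes at that moment; what a row does not reach only later rows make up. A row lasts 1/10 s, in which the tool goes at most 50 mm and 8.59 degrees, less where a joint would pass 70% of its speed; a pose out of reach is approached as far as the arm can. A call with a gripper value outside its range is refused whole. "grip" is the closure in counts, from 0 (fully open) to 255 (shut), set as the call begins (left out, the last holds). The fingers move at their own pace and stop on an object; the grip force is fixed at half the most. Time passes only in rows, so rows that repeat a pose let the fingers close. It gives the time, the measured TCP pose, the force, the opening and the grip force at its end, in the units of the state.
- ctrl.read_state(): the state, without advancing time (a new reading comes with each control period).
- ctrl.get_image(name): name is "scene" or "top"; returns a dict with "pixels" (384x512x3 uint8, red, green, blue), "fx", "fy", "cx", "cy" (pixels), "D" ([k1, k2, p1, p2, k3] as OpenCV has them; the pictures are not rectified), "extrinsics" (4x4, takes a point from camera to world coordinates). Camera axes: x right, y up, looking along -z (the intrinsics and any distortion apply to the point x, -y, -z); pixel columns grow to the right and rows downward; lengths in mm; the calibration is good to about 2 mm. A picture is of the moment at which its call begins. There is no depth.
- ctrl.finish_job(): hands the job in; it is judged then, once.
The state is a dict: "clock": time; "qpos": joint angles; "qd": joint speeds; "tau": joint torques, N m; "eef_pos": TCP position; "tool_rot": TCP orientation; "force": force on the tool from outside, world axes, zero at the start; "torque": the same for the moment, N m; "width": finger opening in mm; "gripper_force": force on a finger pad.
Only numpy, scipy, OpenCV 4.12 (cv2) and the standard library are available. Lean on these libraries where they do the work, as an engineer would, in place of code of your own. Each camera call takes 0.05 s, during which the arm holds its last target. There are 200 camera calls.

## Working session

There is one attempt and no reset: what is moved stays moved. The work goes in short steps, Python scripts to look and compute and a tool call to move; the robot and the scene stay as the last step left them, time stands still between calls to the robot, and variables do not carry over. Pictures are saved under pics/ and viewed, at most 10 in all, crops included, and the job is handed in when it is done.

Besides the shell and the picture viewer there is one more tool, called after ">>>" as name([rows], argument=value, ...), one row to a line, values as JSON. send_rows: Moves the arm, as the interface text tells. Its arguments: {"type":"object","properties":{"rows":{"type":"array","items":{"type":"array","items":{"type":"array","items":{"type":"number"}}}},"grip":{"type":"number"}},"required":["rows"]}

```bash
ls; mkdir -p pics; cat > h.py <<'E'
import numpy as np, cv2, pickle
from cell import ctrl
def grab(n,tag):
    im=ctrl.get_image(n); pickle.dump(im,open(f'pics/{tag}.pkl','wb'))
    cv2.imwrite(f'pics/{tag}.png',im['pixels'][:,:,::-1]); return im
def ray(im,uv):
    K=np.array([[im['fx'],0,im['cx']],[0,im['fy'],im['cy']],[0,0,1.]])
    p=cv2.undistortPoints(np.array(uv,float).reshape(-1,1,2),K,np.array(im['D'],float)).reshape(-1,2)
    E=np.array(im['extrinsics']); d=np.c_[p[:,0],-p[:,1],-np.ones(len(p))]@E[:3,:3].T
    return E[:3,3],d
def onz(im,uv,z):
    o,d=ray(im,uv); return o+d*((z-o[2])/d[:,2])[:,None]
E
python3 - <<'E'
from h import *
a=grab('top','top0');b=grab('scene','scene0')
print(ctrl.read_state())
for i in(a,b):print(np.round(i['extrinsics'],2),i['fx'],i['D'])
E
```

```text
pics
{'clock': 0.1, 'qpos': array([-1.34079186,  0.62925618,  0.03844353,  1.5182714 , -0.02700606,
        0.9963096 , -0.0199768 ]), 'qd': array([-0.0006471 , -0.00234643, -0.00129741, -0.00188507,  0.00130511,
       -0.0013742 , -0.00085045]), 'tau': array([ 3.32780655e-03, -5.64532650e+01,  1.23056933e+00, -1.93973726e+01,
        1.12635858e-02,  5.43808055e-03,  1.98812683e-05]), 'eef_pos': array([189.3204208 , 621.35751004, 303.07818088]), 'tool_rot': array([-3.13986597e+00,  1.19121964e-05,  2.84580901e+00]), 'force': array([-0.52915673,  0.0953339 , -0.88863224]), 'torque': array([-0.01905735,  0.05167278,  0.0229078 ]), 'gripper_force': 0.0, 'width': 85.55729832260471}
[[-2.0000e-02  1.0000e+00 -6.0000e-02  4.8177e+02]
 [-1.0000e+00 -2.0000e-02  0.0000e+00  7.5800e+00]
 [-0.0000e+00  6.0000e-02  1.0000e+00  9.5952e+02]
 [ 0.0000e+00  0.0000e+00  0.0000e+00  1.0000e+00]] 446.36755140733663 [0.0044898 0.        0.        0.        0.       ]
[[-2.60000e-01 -5.30000e-01  8.10000e-01  1.26873e+03]
 [ 9.70000e-01 -1.40000e-01  2.10000e-01  2.00110e+02]
 [ 0.00000e+00  8.40000e-01  5.50000e-01  5.65900e+02]
 [ 0.00000e+00  0.00000e+00  0.00000e+00  1.00000e+00]] 396.69731094367904 [-0.0077214  0.         0.         0.         0.       ]
```

View pics/top0.png

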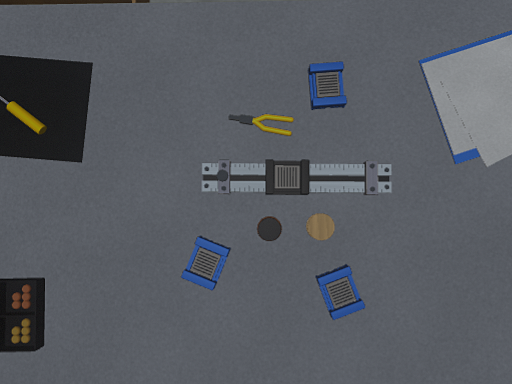

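View pics/scene0.png

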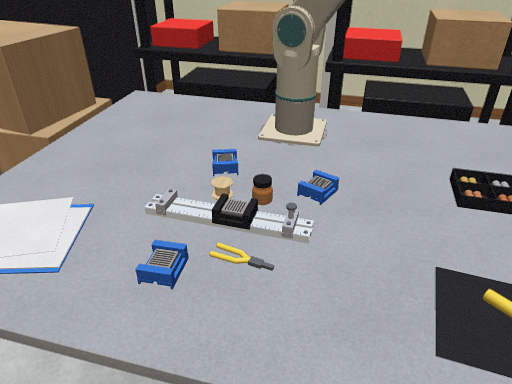

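The top view has the pin stop at about (223,175), the plain stop at (371,178), and the black slider at (287,177). The pliers (260,124), jar (269,228) and spool (320,226) lie beside the rail. 

Possible mix-ups for the slider are the blue look-alikes at (327,86), (206,262) and (340,292). I choose the black one on the rail. For the pinned stop, the plain one at (371,178) could be mistaken. The pin shows at top (223,175) and scene (291,210).

```bash
python3 - <<'E'
from h import *
a=pickle.load(open('pics/top0.pkl','rb'));b=pickle.load(open('pics/scene0.pkl','rb'))
p=a['pixels']; g=p.max(2).astype(int)
# slider: dark blob (pad filled in)
m=np.zeros(g.shape,np.uint8); m[150:205,255:320]=(g[150:205,255:320]<62)*255
m=cv2.morphologyEx(m,cv2.MORPH_OPEN,np.ones((5,5)))
c=cv2.findContours(m,0,2)[0]; c=max(c,key=cv2.contourArea)
bx=cv2.boxPoints(cv2.minAreaRect(c)); print('slider box px',bx.tolist())
P=onz(a,bx,52); s=P.mean(0); print(np.round(P,1).tolist(),s.round(1),np.linalg.norm(P-np.roll(P,1,0),axis=1).round(1))
# pad: bright pixels inside
m2=np.zeros(g.shape,np.uint8); m2[163:192,273:301]=(g[163:192,273:301]>75)*255
m2=cv2.morphologyEx(m2,cv2.MORPH_CLOSE,np.ones((5,5)))
c2=max(cv2.findContours(m2,0,2)[0],key=cv2.contourArea);r=cv2.minAreaRect(c2);print('pad px',r)
B=onz(a,cv2.boxPoints(r),46);print('pad',B.mean(0).round(1),np.linalg.norm(B-np.roll(B,1,0),axis=1).round(1))
# rail: bright pixels
m3=np.zeros(g.shape,np.uint8); m3[155:200,195:400]=(g[155:200,195:400]>125)*255
r=cv2.minAreaRect(cv2.findNonZero(m3));print('rail px',r)
R=onz(a,cv2.boxPoints(r),20);print('rail',R.round(1).tolist(),R.mean(0).round(1),np.linalg.norm(R-np.roll(R,1,0),axis=1).round(1))
for n,uv,z in(('pinhead',(223,175),73),('plain',(371,178),40)):print(n,onz(a,[uv],z).round(1))
# pin head two-view check
o,d=ray(a,[(223,175)]);o2,d2=ray(b,[(291,207)])
t=np.linalg.lstsq(np.c_[d[0],-d2[0]],o2-o,rcond=None)[0];print((o+t[0]*d[0]).round(1),(o2+t[1]*d2[0]).round(1))
k=cv2.resize(p[145:210,190:400],None,fx=3.8,fy=3.8,interpolation=cv2.INTER_CUBIC)
k2=cv2.resize(b['pixels'][180:245,135:325],(798,273),interpolation=cv2.INTER_CUBIC)
cv2.imwrite('pics/crop.png',np.vstack([k,np.zeros((6,798,3),np.uint8),k2])[:,:,::-1])
E
```

```text
slider box px [[262.9999694824219, 193.99998474121094], [262.9999694824219, 159.99998474121094], [318.9999694824219, 159.99998474121094], [318.9999694824219, 193.99998474121094]]
[[518.5, 10.9, 52.0], [588.1, 9.8, 52.0], [586.2, -104.7, 52.0], [516.7, -103.0, 52.0]] [552.4 -46.8  52. ] [113.9  69.5 114.4  69.5]
pad px ((287.0, 176.0), (22.0, 24.0), 90.0)
pad [555.  -38.9  46. ] [45.3 49.3 45.3 49.2]
rail px ((296.5, 177.5), (29.0, 189.0), 90.0)
rail [[587.6, 138.9, 20.0], [580.9, -260.6, 20.0], [519.6, -258.6, 20.0], [526.2, 139.4, 20.0]] [553.6 -60.2  20. ] [ 61.4 399.6  61.4 398. ]
pinhead [[556.9  89.9  73. ]]
plain [[ 548.4 -212.6   40. ]]
[557.5  90.6  65.9] [556.9  93.2  66.1]
```

View pics/crop.png

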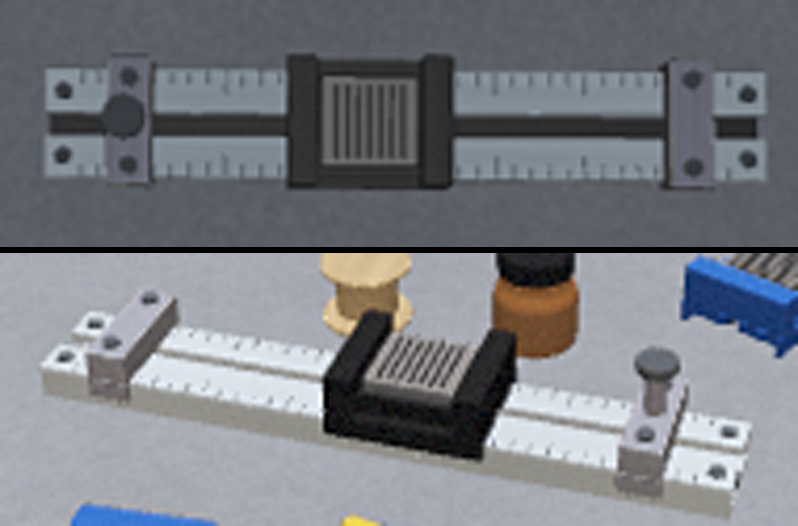

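The close crop confirms both choices: the black slider sits on the rail, and the stop at the left (+y) end carries the pin. The two-view height of the head is about 66 mm, the rail measures 61×399 mm and the pad 49×45 mm, all matching the description. The pad centre is about (554.5, -39), and it needs about 73 mm of travel in +y. I'll go over it now with the fingers shut.

>>> send_rows([
  [[-1.5,-1.5,0,0,0,0],[-4,-4,0,0,0,0],[-7,-6.8,0,0,0,0],[-10,-9.7,0,0,0,0],[-13,-12.6,0,0,0,0],[-16,-15.5,0,0,0,0],[-19,-18.4,0,0,0,0],[-22,-21.3,0,0,0,0],[-25,-24.2,0,0,0,0],[-28,-27.1,0,0,0,0]],
], grip=255)

```text
clock: 1.1
eef_pos: [378.7, 279.3, 303.8]
tool_rot: [-3.141, -0.0, 2.846]
force: [1.6, -0.2, 0.0]
width: -0.1
gripper_force: 0.0
```

>>> send_rows([
  [[-3,-2.9,0.5,0,0,-0.03],[-6,-5.8,1.5,0,0,-0.06],[-9,-8.7,3,0,0,-0.1],[-12,-11.6,4.5,0,0,-0.14],[-15,-14.6,6,0,0,-0.18],[-18,-17.5,7.5,0,0,-0.22],[-21,-20.4,9,0,0,-0.25],[-23.5,-23,9.5,0,0,-0.27],[-25.4,-24.7,10,0,0,-0.278],[-26.2,-25.5,10,0,0,-0.278]],
])

```text
clock: 2.1
eef_pos: [555.0, -42.5, 202.9]
tool_rot: [-3.14, -0.001, 3.12]
force: [-0.8, 0.8, 0.5]
width: -0.2
gripper_force: 0.0
```

>>> send_rows([
  [[0,0,1,0,0,0],[0,0,2.5,0,0,0],[0,0,4,0,0,0],[0,0,5.5,0,0,0],[0,0,6.5,0,0,0],[0,0,7,0,0,0],[0,0,7.3,0,0,0],[0,0,7.5,0,0,0],[0,0,7.5,0,0,0],[0,0,7.5,0,0,0]],
])

```text
clock: 3.1
eef_pos: [554.8, -39.4, 129.3]
tool_rot: [3.142, 0.001, 3.124]
force: [0.4, -0.8, -0.3]
width: 0.1
gripper_force: 0.0
```

```bash
python3 - <<'E'
from h import *
a=grab('top','top1');b=grab('scene','scene1')
k=cv2.resize(a['pixels'][130:225,190:400],(796,360),interpolation=cv2.INTER_CUBIC)
cv2.imwrite('pics/c1.png',cv2.resize(b['pixels'][110:260,130:330],(800,600),interpolation=cv2.INTER_CUBIC)[:,:,::-1])
print(ctrl.read_state()['force'],ctrl.read_state()['eef_pos'])
E
```

```text
[0.33722897 0.63498746 0.41556391] [554.79771091 -39.44286801 129.29739989]
```

View pics/c1.png

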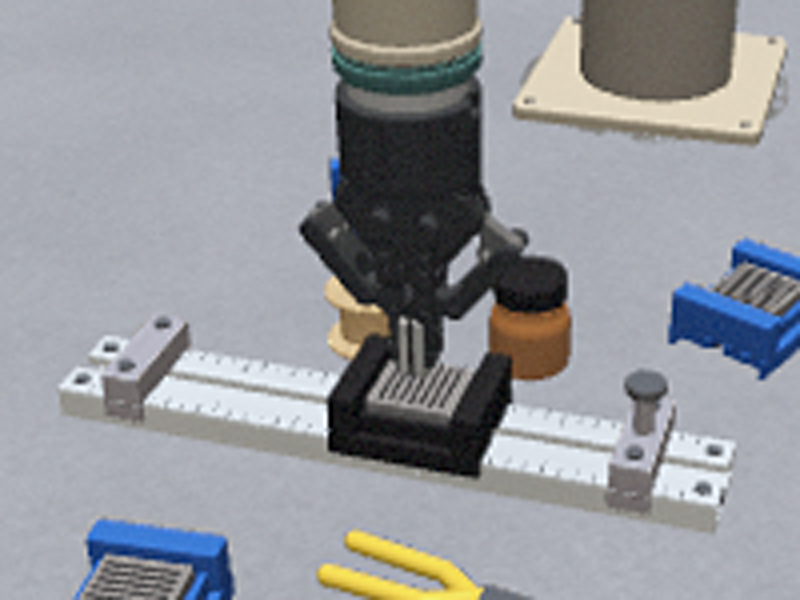

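The fingertips hover over the pad. The finger linkage sticks out along the rail towards the pin head, so I'll turn a quarter turn to put it across the rail.

>>> send_rows([
  [[0,0,-1,0,0,0.1],[0,0,-2,0,0,0.24],[0,0,-2,0,0,0.38],[0,0,-2,0,0,0.52],[0,0,-2,0,0,0.66],[0,0,-2,0,0,0.8],[0,0,-2,0,0,0.94],[0,0,-2,0,0,1.08],[0,0,-2,0,0,1.22],[0,0,-2,0,0,1.36]],
])

```text
clock: 4.2
eef_pos: [554.7, -39.2, 149.2]
tool_rot: [3.141, -0.0, 1.758]
force: [0.0, 0.2, 0.3]
width: 0.1
gripper_force: 0.0
```

>>> send_rows([
  [[0,0,0.3,0,0,0.11],[0,0,0.8,0,0,0.18],[0,0,1.3,0,0,0.21],[0,0,1.7,0,0,0.21],[0,0,2,0,0,0.21],[0,0,2.2,0,0,0.21],[0,0,2.4,0,0,0.21],[0,0,2.5,0,0,0.21],[0,0,2.5,0,0,0.21]],
])

```text
clock: 5.1
eef_pos: [554.5, -39.4, 123.8]
tool_rot: [-3.142, -0.0, 1.554]
force: [-0.3, 0.4, 0.3]
width: -0.0
gripper_force: 0.0
```

>>> send_rows([
  [[0,0,0.1,0,0,0],[0,0,0.2,0,0,0],[0,0,0.3,0,0,0],[0,0,0.4,0,0,0],[0,0,0.5,0,0,0],[0,0,0.6,0,0,0],[0,0,0.6,0,0,0],[0,0,0.6,0,0,0]],
])

```text
clock: 5.9
eef_pos: [554.8, -39.4, 118.7]
tool_rot: [3.141, -0.0, 1.554]
force: [-1.8, 0.1, 7.9]
width: 0.1
gripper_force: 3.8
```

Contact came at TCP height 119 mm as expected. Now I'll press about 5 mm.

>>> send_rows([
  [[0,0,0.1,0,0,0],[0,0,0.2,0,0,0],[0,0,0.3,0,0,0],[0,0,0.4,0,0,0],[0,0,0.5,0,0,0],[0,0,0.6,0,0,0],[0,0,0.6,0,0,0],[0,0,0.6,0,0,0]],
])

```text
clock: 6.7
eef_pos: [555.8, -39.7, 113.8]
tool_rot: [3.138, -0.0, 1.553]
force: [-2.5, 0.6, 15.8]
width: -0.2
gripper_force: 7.9
```

The pad is down about 5 mm at 15.8 N, so the brake is off. Next I'll slide it along the rail, 60 mm first, then gently.

>>> send_rows([
  [[0.2,0,0,0,0,0],[0.6,0,0,0,0,0],[1.2,0,0,0,0,0],[1.9,0,0,0,0,0],[2.6,0,0,0,0,0],[3.3,0,0,0,0,0],[4,0,0,0,0,0],[4.7,0,0,0,0,0],[5.3,0,0,0,0,0],[5.7,0,0,0,0,0]],
])

```text
clock: 7.7
eef_pos: [557.0, 16.8, 114.0]
tool_rot: [3.137, 0.001, 1.553]
force: [-1.9, -2.1, 15.7]
width: -0.0
gripper_force: 7.8
```

>>> send_rows([
  [[0.2,0,0,0,0,0],[0.4,0,0,0,0,0],[0.6,0,0,0,0,0],[0.8,0,0,0,0,0],[0.9,0,0,0,0,0],[1.0,0,0,0,0,0],[1.0,0,0,0,0,0]],
])

```text
clock: 8.4
eef_pos: [557.3, 26.5, 114.0]
tool_rot: [3.137, 0.001, 1.553]
force: [-2.1, -1.2, 16.6]
width: -0.3
gripper_force: 7.8
```

```bash
python3 - <<'E'
from h import *
a=grab('top','top2');b=grab('scene','scene2')
cv2.imwrite('pics/c2.png',cv2.resize(b['pixels'][110:260,130:330],(800,600),interpolation=cv2.INTER_CUBIC)[:,:,::-1])
E
```

```text
(no output)
```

View pics/c2.png

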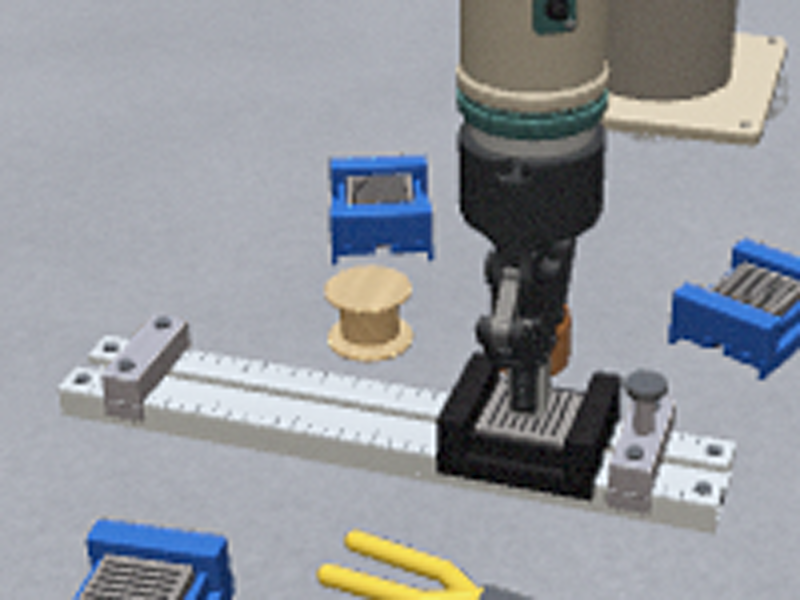

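The slider has come along with its pad pressed, and a small gap of roughly 5-8 mm remains to the pin stop. I'll creep on and watch for the force of butting.

>>> send_rows([
  [[0.1,0,0,0,0,0],[0.2,0,0,0,0,0],[0.3,0,0,0,0,0],[0.4,0,0,0,0,0],[0.5,0,0,0,0,0],[0.6,0,0,0,0,0],[0.7,0,0,0,0,0],[0.8,0,0,0,0,0]],
])

```text
clock: 9.3
eef_pos: [557.4, 34.3, 114.0]
tool_rot: [3.137, 0.001, 1.553]
force: [-1.2, -1.4, 15.3]
width: -0.1
gripper_force: 7.8
```

>>> send_rows([
  [[0.1,0,0,0,0,0],[0.2,0,0,0,0,0],[0.3,0,0,0,0,0],[0.3,0,0,0,0,0]],
])

```text
clock: 9.7
eef_pos: [557.4, 34.8, 114.1]
tool_rot: [3.137, 0.004, 1.551]
force: [-2.3, -6.4, 15.6]
width: 0.1
gripper_force: 7.8
```

It stalled with -6.4 N along the rail at TCP y ≈ 34.8, so it seems to have butted. I'll check with one more small push and a picture before releasing.

>>> send_rows([
  [[0.1,0,0,0,0,0],[0.1,0,0,0,0,0]],
])

```text
clock: 9.9
eef_pos: [557.4, 34.9, 114.1]
tool_rot: [3.137, 0.005, 1.55]
force: [-2.4, -8.5, 16.6]
width: 0.3
gripper_force: 7.8
```

```bash
python3 - <<'E'
from h import *
b=grab('scene','scene3')
cv2.imwrite('pics/c3.png',cv2.resize(b['pixels'][190:250,230:320],(780,520),interpolation=cv2.INTER_CUBIC)[:,:,::-1])
E
```

```text
(no output)
```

View pics/c3.png

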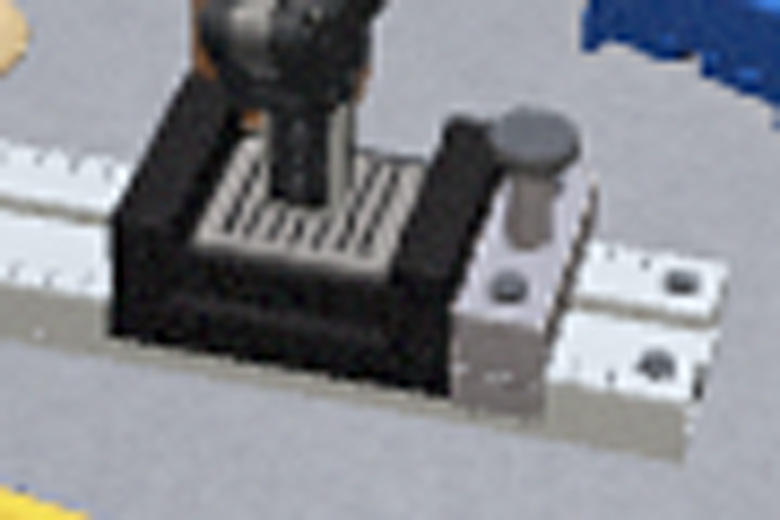

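The slider's face is flush against the pin stop with the pad still pressed. I'll ease the push while keeping some forward preload, then lift straight up.

>>> send_rows([
  [[-0.1,0,0,0,0,0],[-0.2,0,0,0,0,0],[-0.2,0,-0.2,0,0,0],[-0.2,0,-0.5,0,0,0],[-0.2,0,-0.9,0,0,0],[-0.2,0,-1.8,0,0,0],[-0.2,0,-3,0,0,0],[-0.2,0,-5,0,0,0],[-0.2,0,-8,0,0,0],[-0.2,0,-11,0,0,0]],
])

```text
clock: 10.95
eef_pos: [555.5, 37.8, 223.2]
tool_rot: [-3.141, 0.0, 1.554]
force: [0.8, 0.3, 0.3]
width: -0.1
gripper_force: 0.0
```

>>> send_rows([
  [[-3,0,-2,0,0,0],[-7,0,-3,0,0,0],[-11,0,-3,0,0,0],[-15,0,-3,0,0,0],[-18,0,-3,0,0,0],[-20,0,-3,0,0,0],[-20,0,-3,0,0,0],[-20,0,-3,0,0,0]],
])

```text
clock: 11.75
eef_pos: [552.4, -161.7, 252.1]
tool_rot: [-3.141, -0.001, 1.553]
force: [0.7, 0.6, -0.3]
width: -0.1
gripper_force: 0.0
```

```bash
python3 - <<'E'
from h import *
a=grab('top','top4');b=grab('scene','scene4')
k=cv2.resize(b['pixels'][190:250,215:320],(798,456),interpolation=cv2.INTER_CUBIC)
cv2.imwrite('pics/c4.png',k[:,:,::-1])
E
```

```text
(no output)
```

View pics/c4.png

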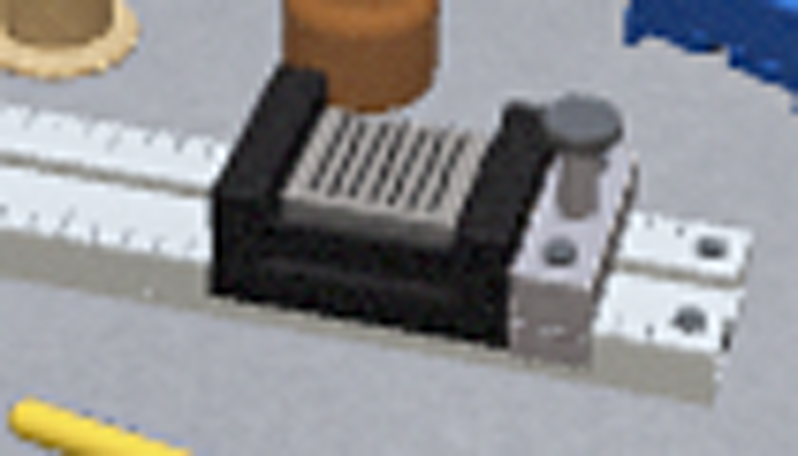

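View pics/top4.png

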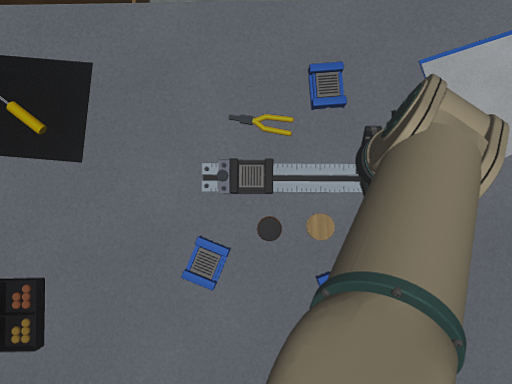

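The slider at top (251,176) is flush against the pin stop at (223,175), and the pad is back up. The pliers, jar and spool haven't moved, and the robot is clear.

```bash
python3 -c "
from cell import ctrl
print(ctrl.finish_job())"
```

```text
the job is handed in; nothing more can be done
None
```

The slider is set against the stop with the upright pin, its pad has sprung back up, nothing else was moved, and the job is handed in at about 12 s (no verdict was returned).

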